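# Show the packer which bottle goes where

## Robot

A 6-joint arm with a two-finger parallel gripper is mounted at the origin on the work surface. World frame = base frame: x ahead of the robot, y to its left, z up, the work surface at z = 0. Lengths are in m, angles in degrees, forces in N, time in s.
With the tool pointing down it reaches from about 0.375 to 0.925 m from the base axis. Payload 5.7 kg.
Tool frame: the origin (TCP) lies between the finger pads, 19 mm behind the fingertips; this is the grasp point; z points along the fingers, y is the line along which they close (so a half turn about z gives the same grasp; the last joint's range is limited). The gripper opens to 85 mm and grips with 20 to 120 N. Pads are 22 mm wide; open, the fingers measure 114 mm over their backs; the gripper's body (76 mm by 85 mm) begins 54 mm behind the grasp point. The pads swing forward as they close: fully open they stand 13 mm farther back than shut.
Start: joints at [-6.595, 20.558, 86.54, -0, 72.909, -6.595], TCP at [0.6, -0, 0.25] pointing down, gripper open.
Joint ranges: [-170.27, 170.27], [-57.76, 135], [12.27, 136.19], [-55.21, 235.2], [11.17, 155.16], [-170.74, 170.74]. Speed limits (degrees/s): [136.94, 136.94, 180, 180, 180, 180].

## Interface

Orientations are given as [roll, pitch, yaw] about the fixed x, y, z axes, in that order (R = Rz(yaw) Ry(pitch) Rx(roll)).
In Python, from bench import arm, optics, workorder gives the robot as it stands. The module is installed in compiled form; this text tells all that it offers.
- The arm moves only by the shell command python3 -m crank 'ROWS' [OPENING] [FORCE]. ROWS is JSON, a list that holds one entry, the list of rows, each a list of 6 numbers: the shift along the tool's x, y, z in cm, then the turn, a rotation vector about the tool's x, y, z in degrees. A call has 1 to 12 rows; each row shifts and turns the commanded pose from where the row before left it, along the tool's axes as they then stand; what a row does not reach is not made up. A row lasts 1/8 s, in which the tool goes at most 62.5 mm and 10.7 degrees, less where a joint would pass 70% of its speed; a pose out of reach is approached as far as the arm can. A call with a gripper value outside its range is refused whole. OPENING is the opening, from 0 (shut) to 1 (fully open), set as the call begins (- or left out, the last holds). The fingers move at their own pace and stop on an object; FORCE is the grip in N (left out, the last holds). Time passes only in rows, so rows that do not move let the fingers close. It gives the time, the measured TCP pose, the force, the opening and the grip force at its end, in the units of the state.
- arm.get_state(): the state, without advancing time (a new reading comes with each control period).
- optics.grab_frame(name): name is "scene" or "side" or "wrist"; returns the picture (384x512x3 uint8, blue, green, red); there is no depth.
- optics.camera_params(name): a dict with "intrinsics" (3x3 intrinsics, pixels), "eye" and "rotation" of the camera in the world; the wrist camera has in their place "tool_from_camera" (4x4, takes a point from camera to tool coordinates, whose origin is the TCP and whose axes are the flange's). Camera axes: x right, y down, z forward; pixel columns grow to the right and rows downward; lengths in m; the calibration is good to about 2 mm. A picture is of the moment at which its call begins: read the wrist's pose just before it. camera_params takes no time and is no camera call.
- workorder.sign_off(): hands the job in; it is judged then, once.
The state is a dict: "time": time; "q": joint angles; "qvel": joint speeds; "joint_efforts": joint torques, N m; "eef_pos": TCP position; "ee_rot": TCP orientation; "wrist_force": force on the tool from outside, world axes, zero at the start; "wrist_torque": the same for the moment, N m; "opening": finger opening in m; "grip_force": force on a finger pad.
Only numpy, scipy, OpenCV 4.12 (cv2) and the standard library are available. Lean on these libraries where they do the work, as an engineer would, in place of code of your own. Each camera call takes 0.05 s, during which the arm holds its last target. There are 200 camera calls.

## Task

Show the packer what goes where: point down at the amber bottle with the red cap, keeping the fingertips about two centimetres above the cap for two seconds without touching it, then point in the same way at the pink card in the empty pocket of the grey tray. Then press the green button on the grey control box right down to send the request, let it come up again and draw back. Touch nothing but the green button and its box, move and lift nothing, and point at none of the other bottles or jars.

Things in the scene. Friction and masses are not known exactly. Their poses are not given: they have to be found in the camera images.
- amber_red: the bottle to point at first: amber glass with a RED cap, 60 mm across; its origin is the centre of its underside, z up along it; stands upright, 105 mm tall, loose
- amber_red_cap (a point): centre of the top face of the red cap (28 mm across) of the amber bottle, 105 mm above the bottle's underside
- amber_blue: another bottle, not to be pointed at: amber glass, BLUE cap, 60 mm across; its origin is the centre of its underside, z up along it; stands upright, 105 mm tall, loose
- amber_blue_cap (a point): centre of the top of the amber bottle's blue cap
- green_red: another bottle, not to be pointed at: GREEN glass, red cap, 60 mm across; its origin is the centre of its underside, z up along it; stands upright, 105 mm tall, loose
- green_red_cap (a point): centre of the top of the green bottle's red cap
- tray: low grey plastic tray fixed on the bench, 100 (x) by 270 (y) by 30 (z) mm, walls and floor 5 mm thick, open above; two walls divide it into three pockets in a row along its y axis, each about 90 by 83 mm and 88 mm apart; a jar stands in two of them, the third holds the pink card; origin at the centre of its underside
- card: pink square card, 56 by 56 by 3 mm, lying fixed on the floor of the tray's empty pocket (any of the three), at its middle; origin at the centre of its underside, 5 mm above the bench; its upper face is 8 mm above the bench
- card_top (a point): centre of the upper face of the pink card, 8 mm above the bench; z up
- jar_white: white plastic jar with a white lid standing in a tray pocket, 50 mm across; its origin is the centre of its underside, z up along it; stands upright, 55 mm tall, loose
- jar_white_lid (a point): centre of the top of the white lid
- jar_black: white plastic jar with a black lid standing in a tray pocket, 50 mm across; its origin is the centre of its underside, z up along it; stands upright, 55 mm tall, loose
- jar_black_lid (a point): centre of the top of the black lid
- console: grey control box fixed on the bench, 120 (x) by 190 (y) by 40 (z) mm with a flat dark display on top; carries the green and the red push button side by side, 100 mm apart along its y axis, either one on the left; origin at the centre of its underside
- green (a joint): travel of the green round push button, 0 when up, 0.006 m fully down (straight down, spring return, 5 N when fully down)
- green_top (a point): centre of the top face of the green button (32 mm across), 62 mm above the bench when up, moves with it; it stands 10 mm proud of a black round housing 48 mm across; z up
- red (a joint): travel of the red push button of the same kind, 0 when up, 0.006 m fully down; to be left alone
- red_top (a point): centre of the top face of the red button, 62 mm above the bench when up
- red_base: black housing of the red button, on top of the control box
- funnel: white plastic funnel standing on its 90 mm wide mouth, 110 mm tall, loose; origin at the centre of its underside
- flask: stoppered clear conical flask, 76 mm across the foot, 116 mm tall, loose; origin at the centre of its underside
- tape: roll of yellow tape lying flat, 54 mm across, 18 mm high, loose; origin at the centre of its underside
- marker: red marker pen with a black cap lying on the bench, about 135 mm long along its y axis, 12 mm thick, loose; origin under the middle of its red barrel

How it is judged (in metres and radians):
On the way, in this order (a step that is already met when the one before it is completed fails the run):
1. the fingers point down at the cap of the amber red-capped bottle from just above it for 1.5 s (horizontal distance between the grasp point and amber_red_cap below 0.025 m and z of the grasp point in the frame of amber_red_cap between 0.021 and 0.065 m and angle between the grasp point's own z axis and vertical above 2.4 rad), for 1.5 s.
2. then the fingers point down at the pink card from just above it for 1.5 s (horizontal distance between the grasp point and card_top below 0.025 m and z of the grasp point in the frame of card_top between 0.021 and 0.065 m and angle between the grasp point's own z axis and vertical above 2.4 rad), for 1.5 s.
3. then the green button is pressed right down (at least 4.5 of its 6 mm) (value of joint green above 0.0045 m), for 0.05 s.
At the end, for the whole second after the job is handed in: Both pointings (TCP within 25 mm sideways of the point, 21 to 65 mm above it, fingers down within 0.74 rad, 1.5 s) and the press are done; both buttons are up within 1.5 mm; all loose things are within 10 mm of their starts, standing ones upright within 0.15 rad (value of joint each of green, red below 0.0015 m and distance of each of amber_red, amber_blue, green_red, jar_white, jar_black, funnel, flask, tape, marker from where it was at the start of the episode below 0.01 m and angle between each of amber_red, amber_blue, green_red, jar_white, jar_black, funnel, flask's own z axis and vertical below 0.15 rad); the robot touches nothing.
It fails at once if the robot touches a bottle, jar, funnel, flask, tape, marker, the tray, the card or the red button (over 0.5 N) (contact force between any of the fingers, the arm and amber_red above 0.5 N or contact force between any of the fingers, the arm and amber_blue above 0.5 N or contact force between any of the fingers, the arm and green_red above 0.5 N or contact force between any of the fingers, the arm and jar_white above 0.5 N or contact force between any of the fingers, the arm and jar_black above 0.5 N or contact force between any of the fingers, the arm and funnel above 0.5 N or contact force between any of the fingers, the arm and flask above 0.5 N or contact force between any of the fingers, the arm and tape above 0.5 N or contact force between any of the fingers, the arm and marker above 0.5 N or contact force between any of the fingers, the arm and tray above 0.5 N or contact force between any of the fingers, the arm and card above 0.5 N or contact force between any of the fingers, the arm and red_base above 0.5 N).
It fails at once if the red button is pressed (value of joint red above 0.002 m).
It fails at once if something is moved over 15 mm or lifted (distance of any of amber_red, amber_blue, green_red, jar_white, jar_black, funnel, flask, tape, marker from where it was at the start of the episode above 0.015 m).
It fails at once if the fingers point at another bottle or a jar (TCP within 18 mm sideways of its top and less than 50 mm above it) ((horizontal distance between the grasp point and amber_blue_cap below 0.018 m and z of the grasp point in the frame of amber_blue_cap between -0.02 and 0.05 m and angle between the grasp point's own z axis and vertical above 2.4 rad) or (horizontal distance between the grasp point and green_red_cap below 0.018 m and z of the grasp point in the frame of green_red_cap between -0.02 and 0.05 m and angle between the grasp point's own z axis and vertical above 2.4 rad) or (horizontal distance between the grasp point and jar_white_lid below 0.018 m and z of the grasp point in the frame of jar_white_lid between -0.02 and 0.05 m and angle between the grasp point's own z axis and vertical above 2.4 rad) or (horizontal distance between the grasp point and jar_black_lid below 0.018 m and z of the grasp point in the frame of jar_black_lid between -0.02 and 0.05 m and angle between the grasp point's own z axis and vertical above 2.4 rad)).
It also fails if it takes over 54 s, if anything falls off the work surface, if the arm or the gripper's body presses on something with over 40 N, if the wrist force passes 120 N, or if a joint passes its speed limit or range.

## Working session

There is one attempt and no reset: what is moved stays moved. The work goes in short steps, Python scripts to look and compute and a shell command to move; the robot and the scene stay as the last step left them, time stands still between calls to the robot, and variables do not carry over. Pictures are saved under pics/ and viewed, at most 10 in all, crops included, and the job is handed in when it is done.

```bash
mkdir -p pics; python3 - <<'E'
from bench import arm, optics
import cv2
s=arm.get_state();print(s['time'],s['eef_pos'],s['ee_rot'],s['opening'])
for n in("scene","side"):
    cv2.imwrite(f"pics/{n}0.png",optics.grab_frame(n));p=optics.camera_params(n);print(n,p)
E
```

```text
0.0 [5.99332768e-01 5.48522851e-05 2.49158578e-01] [-1.79894250e+02 -1.28837425e-02  8.99992104e+01] 0.08562554776322785
scene {'intrinsics': array([[453.36309155,   0.        , 253.18363525],
       [  0.        , 453.36309155, 192.48339016],
       [  0.        ,   0.        ,   1.        ]]), 'eye': array([1.10595467, 0.06613257, 0.97953354]), 'rotation': array([-149.03101772,    0.3798363 ,   96.6985595 ])}
side {'intrinsics': array([[400.31449997,   0.        , 258.90931562],
       [  0.        , 400.31449997, 187.35194386],
       [  0.        ,   0.        ,   1.        ]]), 'eye': array([0.26154513, 0.74752358, 0.67917759]), 'rotation': array([-125.52982285,    0.91727516, -157.91524797])}
```

View pics/scene0.png

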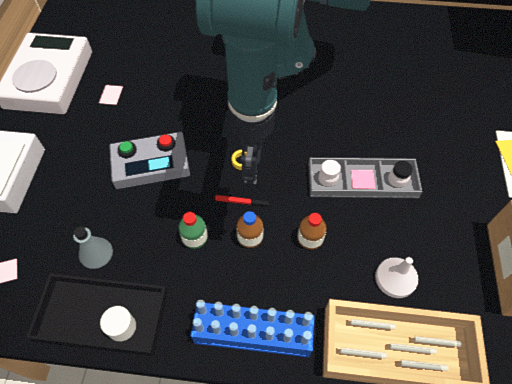

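View pics/side0.png

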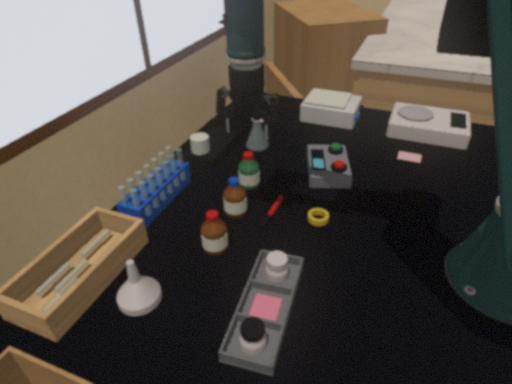

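The scene view shows the amber bottle with the red cap at about (315,219), the pink card at (363,179), the green button at (126,148) and the red button at (166,142). In the side view they are at (212,217), (266,307), (336,147) and (339,166).

```bash
cat > h.py <<'E'
import cv2,numpy as np
from bench import optics
from scipy.spatial.transform import Rotation as R
def blob(hsv,px,lo,hi,r=16):
    m=cv2.inRange(hsv,np.array(lo),np.array(hi))
    if lo[0]<5: m|=cv2.inRange(hsv,np.array([172,lo[1],lo[2]]),np.array([180,255,255]))
    k=np.zeros_like(m);cv2.circle(k,px,r,255,-1);m&=k
    n,l,st,c=cv2.connectedComponentsWithStats(m);i=1+np.argmax(st[1:,4]);return c[i],st[i]
def ray(n,uv):
    p=optics.camera_params(n);d=R.from_euler('xyz',p['rotation'],degrees=True).as_matrix()@np.linalg.inv(p['intrinsics'])@[*uv,1]
    return np.array(p['eye']),d/np.linalg.norm(d)
def plane(n,uv,z):
    e,d=ray(n,uv);return e+d*(z-e[2])/d[2]
def tri(a,b):
    (e,d),(f,g)=a,b;t=np.linalg.lstsq(np.c_[d,-g],f-e,rcond=None)[0];p,q=e+t[0]*d,f+t[1]*g;return (p+q)/2,np.linalg.norm(p-q)
E
python3 - <<'E'
from h import *
np.set_printoptions(precision=4,suppress=True)
red=([0,150,90],[8,255,255]);blue=([105,150,70],[128,255,255]);grn=([50,120,50],[85,255,255]);pk=([150,40,120],[175,140,255])
yel=([22,130,90],[34,255,255])
T={'amber_red':((315,219),(212,217),red,.1,12),'amber_blue':((250,217),(234,183),blue,.1,12),'green_red':((189,218),(248,157),red,.1,12),
'card':((363,179),(266,307),pk,.008,20),'green':((126,148),(336,147),grn,.06,12),'red':((166,142),(339,166),red,.06,12),'tape':((239,159),(318,216),yel,.009,16)}
H={n:cv2.cvtColor(cv2.imread(f'pics/{n}0.png'),cv2.COLOR_BGR2HSV) for n in('scene','side')}
for k,(a,b,c,z,r) in T.items():
    ca,sa=blob(H['scene'],a,*c,r);cb,sb=blob(H['side'],b,*c,r)
    print(k,ca,sa[2:],cb,sb[2:],'tri',*tri(ray('scene',ca),ray('side',cb)),'pl',plane('scene',ca,z)[:2],plane('side',cb,z)[:2])
for k,uv,z in(('funneltip',(408,260),.11),('flasktop',(82,232),.116),('jw',(330,167),.055),('jb',(402,168),.055)):print(k,plane('scene',uv,z))
E
```

```text
amber_red [314.5062 219.1296] [ 14  15 162] [211.7394 215.5352] [ 13  14 142] tri [0.6343 0.1396 0.0997] 0.000581684824197904 pl [0.6347 0.1397] [0.634  0.1396]
amber_blue [249.2357 217.2571] [ 12  14 140] [232.7442 180.4186] [10 10 86] tri [ 0.6475 -0.0022  0.1024] 0.00016902288890855108 pl [ 0.6462 -0.0024] [ 0.6492 -0.0052]
green_red [189.2895 218.0987] [ 13  15 152] [247.6914 154.9753] [11 10 81] tri [ 0.6631 -0.1328  0.1007] 0.0009220283470136884 pl [ 0.6632 -0.1327] [ 0.6635 -0.1346]
card [362.5399 178.9727] [ 26  20 439] [265.4678 306.9284] [ 33  27 419] tri [0.4556 0.2631 0.0069] 0.0006341984739953543 pl [0.4566 0.2631] [0.4551 0.2635]
green [125.736 146.88 ] [ 14  12 125] [335.4167 145.875 ] [ 8  7 48] tri [ 0.4593 -0.341   0.0588] 0.0026745620302359957 pl [ 0.4615 -0.3395] [ 0.4584 -0.3411]
red [164.9841 140.0238] [ 14  13 126] [338.7377 164.    ] [11  7 61] tri [ 0.4263 -0.247   0.0563] 0.0003616633391022011 pl [ 0.4292 -0.2456] [ 0.4252 -0.2413]
tape [236.3511 159.2214] [ 11  20 131] [317.8408 216.0064] [ 23  19 314] tri [ 0.432  -0.0626  0.0043] 0.005559433403341182 pl [ 0.4325 -0.0637] [ 0.4322 -0.0536]
funneltip [0.7128 0.3335 0.11  ]
flasktop [ 0.7297 -0.3487  0.116 ]
jw [0.4618 0.1744 0.055 ]
jb [0.445  0.3497 0.055 ]
```

Triangulation agrees with the known heights (cap about 0.10, card 0.007, buttons about 0.06). The caps and buttons sit where expected: red to green is 100 mm and card to jars is 88 mm. I'll shut the gripper and move over the red cap at height.

```bash
python3 -m crank '[[[1.2,0.3,0,0,0,0],[1.2,0.3,0,0,0,0],[1.2,0.3,0,0,0,0],[1.2,0.3,0,0,0,0],[1.2,0.3,0,0,0,0],[1.2,0.3,0,0,0,0],[1.2,0.3,0,0,0,0],[1.2,0.3,0,0,0,0],[1.2,0.3,0,0,0,0],[1.2,0.3,0,0,0,0],[1.2,0.3,0,0,0,0],[0.75,0.2,0,0,0,0]]]' 0
python3 - <<'E'
from h import *
from bench import arm
s=arm.get_state();im=optics.grab_frame('wrist');cv2.imwrite('pics/w1.png',im);print(s['eef_pos'],s['ee_rot'],s['opening'])
p=optics.camera_params('wrist');print(p)
Rt=R.from_euler('xyz',s['ee_rot'],degrees=True).as_matrix();T=np.array(p['tool_from_camera'])
K=np.array(p['intrinsics'])
X=np.array([.6343,.1396,.105]);c=T[:3,:3].T@(Rt.T@(X-s['eef_pos'])-T[:3,3]);print('predicted px',(K@c/c[2])[:2])
E
```

```text
time: 1.6
eef_pos: [0.6352, 0.1404, 0.2499]
ee_rot: [-180.0, -0.0, 90.0]
wrist_force: [-0.6, 0.0, 0.4]
opening: -0.0002
grip_force: 0.0
[0.63517394 0.14037733 0.24993765] [-1.79995615e+02 -4.18355328e-03  9.00243810e+01] -0.00018200327302594235
{'intrinsics': array([[283.62975574,   0.        , 258.03824065],
       [  0.        , 283.62975574, 192.98204849],
       [  0.        ,   0.        ,   1.        ]]), 'tool_from_camera': array([[ 3.55866104e-04, -9.56890692e-01, -2.90448063e-01,
         7.48745460e-02],
       [ 9.99999806e-01,  1.92154187e-04,  5.92172937e-04,
         6.48962385e-05],
       [-5.10833960e-04, -2.90448218e-01,  9.56890575e-01,
        -1.24076611e-01],
       [ 0.00000000e+00,  0.00000000e+00,  0.00000000e+00,
         1.00000000e+00]])}
predicted px [256.92925192 187.16053646]
```

View pics/w1.png

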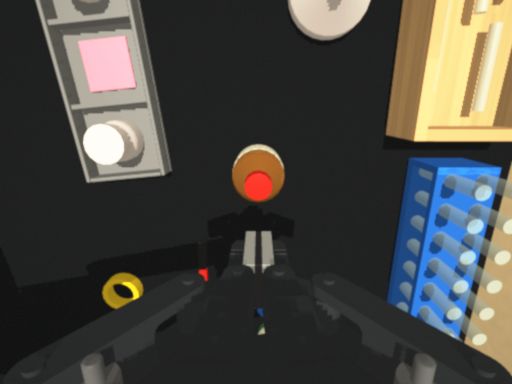

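The wrist view shows the red cap at (258,186), matching the predicted (257,187). The pink card is at (107,64) and the shut fingers are clear. Next I descend 10.3 cm and hold.

```bash
python3 -m crank '[[[0,0,1.5,0,0,0],[0,0,1.5,0,0,0],[0,0,1.5,0,0,0],[0,0,1.5,0,0,0],[0,0,1.5,0,0,0],[0,0,1.2,0,0,0],[0,0,1,0,0,0],[0,0,0.6,0,0,0],[0,0,0,0,0,0],[0,0,0,0,0,0],[0,0,0,0,0,0],[0,0,0,0,0,0]]]'
python3 -m crank '[[[0,0,0,0,0,0],[0,0,0,0,0,0],[0,0,0,0,0,0],[0,0,0,0,0,0],[0,0,0,0,0,0],[0,0,0,0,0,0],[0,0,0,0,0,0],[0,0,0,0,0,0],[0,0,0,0,0,0],[0,0,0,0,0,0],[0,0,0,0,0,0],[0,0,0,0,0,0]]]'
python3 - <<'E'
from h import *
cv2.imwrite('pics/s2.png',cv2.resize(optics.grab_frame('side')[120:380,130:390],None,fx=2,fy=2))
E
```

```text
time: 3.15
eef_pos: [0.6352, 0.1395, 0.1473]
ee_rot: [180.0, -0.0, 90.0]
wrist_force: [0.2, -0.2, -0.4]
opening: 0.0002
grip_force: 0.0
time: 4.65
eef_pos: [0.635, 0.1395, 0.147]
ee_rot: [-180.0, 0.0, 90.0]
wrist_force: [-0.1, 0.2, 0.1]
opening: 0.0002
grip_force: 0.0
```

View pics/s2.png

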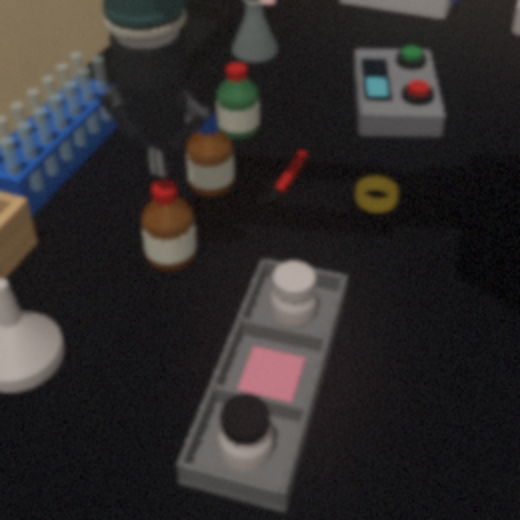

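In the side crop, the fingertips at (157,172) hover just above the red cap at (164,190) with a clear gap, and nothing has moved. I'll rise and travel to the card.

```bash
python3 -m crank '[[[0,0,-0.5,0,0,0],[0,0,-1.5,0,0,0],[0,0,-2,0,0,0],[0,0,-2,0,0,0],[0,0,-2,0,0,0],[0,0,-1.5,0,0,0],[0,0,-0.5,0,0,0],[0,0,0,0,0,0]]]'
python3 -m crank '[[[0.6,-0.9,0,0,0,0],[1.2,-1.7,0,0,0,0],[1.2,-1.7,0,0,0,0],[1.2,-1.8,0,0,0,0],[1.2,-1.8,0,0,0,0],[1.2,-1.8,0,0,0,0],[1.2,-1.7,0,0,0,0],[1.2,-1.7,0,0,0,0],[1.2,-1.7,0,0,0,0],[1.2,-1.7,0,0,0,0],[0.9,-1.4,0,0,0,0],[0,0,0,0,0,0]]]'
python3 - <<'E'
from h import *
from bench import arm
s=arm.get_state();im=optics.grab_frame('wrist');print(s['eef_pos'])
c,st=blob(cv2.cvtColor(im,cv2.COLOR_BGR2HSV),(256,160),[150,40,100],[175,140,255],90)
p=optics.camera_params('wrist');T=np.array(p['tool_from_camera']);Rt=R.from_euler('xyz',s['ee_rot'],degrees=True).as_matrix()
d=Rt@T[:3,:3]@np.linalg.inv(p['intrinsics'])@[*c,1];e=Rt@T[:3,3]+s['eef_pos'];print(c,st,e+d*(.008-e[2])/d[2])
E
```

```text
time: 5.7
eef_pos: [0.635, 0.1395, 0.2472]
ee_rot: [180.0, -0.0, 90.0]
wrist_force: [0.1, 0.3, -0.4]
opening: -0.0001
grip_force: 0.0
time: 7.2
eef_pos: [0.4548, 0.2631, 0.247]
ee_rot: [-180.0, 0.0, 90.1]
wrist_force: [0.5, -0.3, 0.3]
opening: 0.0001
grip_force: 0.0
[0.45484023 0.2631111  0.24699805]Traceback (most recent call last):
  File "<stdin>", line 4, in <module>
  File "h.py", line 8, in blob
    n,l,st,c=cv2.connectedComponentsWithStats(m);i=1+np.argmax(st[1:,4]);return c[i],st[i]
                                                     ~~~~~~~~~^^^^^^^^^^
    return _wrapfunc(a, 'argmax', axis=axis, out=out, **kwds)
    return bound(*args, **kwds)
ValueError: attempt to get argmax of an empty sequence
```

```bash
python3 - <<'E'
from h import *
cv2.imwrite('pics/w3.png',optics.grab_frame('wrist'))
E
```

```text
(no output)
```

View pics/w3.png

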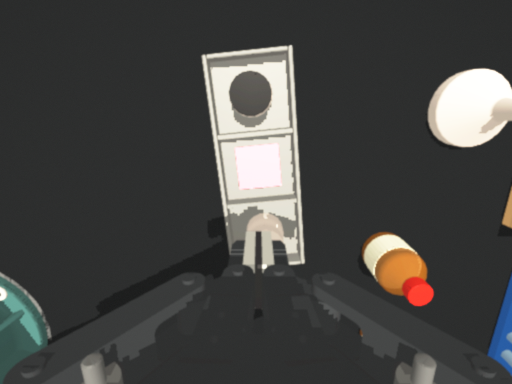

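The pale-pink card is centred at (258,167), and casting that pixel onto z=8 mm by hand puts it within about 1 mm of the TCP. The jars are well clear. Next I descend 19.7 cm and hold.

```bash
python3 -m crank '[[[0,0,1,0,0,0],[0,0,2,0,0,0],[0,0,2,0,0,0],[0,0,2,0,0,0],[0,0,2,0,0,0],[0,0,2,0,0,0],[0,0,2,0,0,0],[0,0,2,0,0,0],[0,0,2,0,0,0],[0,0,1.5,0,0,0],[0,0,0.8,0,0,0],[0,0,0.4,0,0,0]]]'
python3 -m crank '[[[0,0,0,0,0,0],[0,0,0,0,0,0],[0,0,0,0,0,0],[0,0,0,0,0,0],[0,0,0,0,0,0],[0,0,0,0,0,0],[0,0,0,0,0,0],[0,0,0,0,0,0],[0,0,0,0,0,0],[0,0,0,0,0,0],[0,0,0,0,0,0],[0,0,0,0,0,0]]]'
python3 -m crank '[[[0,0,0,0,0,0],[0,0,0,0,0,0],[0,0,0,0,0,0],[0,0,0,0,0,0],[0,0,0,0,0,0],[0,0,-0.5,0,0,0],[0,0,-1.5,0,0,0],[0,0,-2,0,0,0],[0,0,-2,0,0,0],[0,0,-2,0,0,0],[0,0,-2,0,0,0],[0,0,-2,0,0,0]]]'
```

```text
time: 8.8
eef_pos: [0.456, 0.2624, 0.0496]
ee_rot: [-180.0, 0.0, 90.0]
wrist_force: [-0.1, 0.1, 0.1]
opening: -0.0003
grip_force: 0.0
time: 10.3
eef_pos: [0.4559, 0.2625, 0.05]
ee_rot: [-180.0, 0.0, 90.0]
wrist_force: [-0.2, -0.2, 0.1]
opening: -0.0002
grip_force: 0.0
time: 11.8
eef_pos: [0.456, 0.2626, 0.1719]
ee_rot: [179.9, -0.0, 90.0]
wrist_force: [0.3, 1.0, 0.4]
opening: 0.0001
grip_force: 0.0
```

```bash
python3 -m crank '[[[0,0,-2,0,0,0],[0,0,-2,0,0,0],[0,0,-1.5,0,0,0],[0,0,-0.5,0,0,0],[-1,0,0,0,0,0],[-2,0,0,0,0,0],[-3,0,0,0,0,0],[-3,0,0,0,0,0],[-3,0,0,0,0,0],[-3,0,0,0,0,0],[-3,0,0,0,0,0],[-3,0,0,0,0,0]]]'
python3 -m crank '[[[-3,0,0,0,0,0],[-3,0,0,0,0,0],[-3,0,0,0,0,0],[-3,0,0,0,0,0],[-3,0,0,0,0,0],[-3,0,0,0,0,0],[-3,0,0,0,0,0],[-3,0,0,0,0,0],[-3,0,0,0,0,0],[-3,0,0,0,0,0],[-3,0,0,0,0,0],[-3,0,0,0,0,0]]]'
python3 -m crank '[[[-2,0.2,0,0,0,0],[-1.2,0.2,0,0,0,0],[0,0,0,0,0,0],[0,0,0,0,0,0]]]'
python3 - <<'E'
from h import *
from bench import arm
s=arm.get_state();im=optics.grab_frame('wrist');print(s['eef_pos']);cv2.imwrite('pics/w4.png',im)
p=optics.camera_params('wrist');T=np.array(p['tool_from_camera']);Rt=R.from_euler('xyz',s['ee_rot'],degrees=True).as_matrix()
c,st=blob(cv2.cvtColor(im,cv2.COLOR_BGR2HSV),(256,180),[45,80,50],[90,255,255],90)
d=Rt@T[:3,:3]@np.linalg.inv(p['intrinsics'])@[*c,1];e=Rt@T[:3,3]+s['eef_pos'];print(c,st,e+d*(.062-e[2])/d[2])
E
```

```text
time: 13.3
eef_pos: [0.4548, 0.0504, 0.2292]
ee_rot: [-179.9, 0.0, 90.0]
wrist_force: [-0.1, -0.3, -0.7]
opening: 0.0001
grip_force: 0.0
time: 14.8
eef_pos: [0.4541, -0.3089, 0.229]
ee_rot: [-179.9, -0.1, 90.0]
wrist_force: [0.6, -0.2, -0.5]
opening: -0.0003
grip_force: 0.0
time: 15.3
eef_pos: [0.4598, -0.3385, 0.2298]
ee_rot: [-180.0, -0.1, 90.0]
wrist_force: [-0.1, 0.0, -0.9]
opening: -0.0001
grip_force: 0.0
[ 0.45976059 -0.33854105  0.22979102]
[257.40376851 182.55585464] [243 167  30  32 743] [ 0.45921564 -0.34051402  0.062     ]
```

View pics/w4.png

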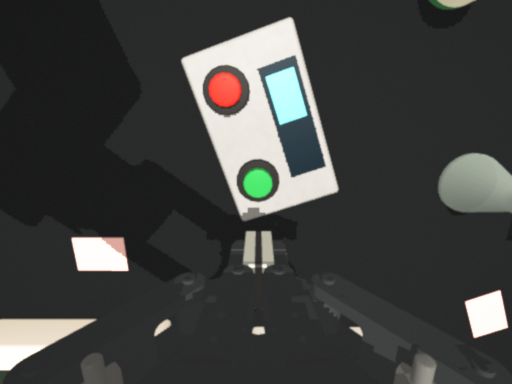

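The green button is at (258,182), which projects to (0.459,−0.3405). The red button at (225,90) is well away. I'll come down to just above the green button.

```bash
python3 -m crank '[[[-0.2,0,1,0,0,0],[0,0,2,0,0,0],[0,0,2,0,0,0],[0,0,2,0,0,0],[0,0,2,0,0,0],[0,0,2,0,0,0],[0,0,1.5,0,0,0],[0,0,0.8,0,0,0],[0,0,0.5,0,0,0],[0,0,0,0,0,0],[0,0,0,0,0,0]]]'
python3 -m crank '[[[0,0,0.3,0,0,0],[0,0,0.3,0,0,0],[0,0,0.2,0,0,0],[0,0,0.2,0,0,0],[0,0,0,0,0,0],[0,0,0,0,0,0]]]'
```

```text
time: 16.73
eef_pos: [0.4603, -0.3418, 0.0925]
ee_rot: [180.0, 0.0, 90.0]
wrist_force: [-0.5, -0.4, -0.0]
opening: -0.0001
grip_force: 0.0
time: 17.48
eef_pos: [0.46, -0.3415, 0.082]
ee_rot: [-180.0, 0.0, 90.0]
wrist_force: [0.5, -0.5, 0.1]
opening: 0.0003
grip_force: 0.0
```

```bash
python3 -m crank '[[[0,0,0.2,0,0,0],[0,0,0.2,0,0,0],[0,0,0.1,0,0,0],[0,0,0,0,0,0],[0,0,0,0,0,0]]]'
python3 -m crank '[[[0,0,0.1,0,0,0],[0,0,0,0,0,0],[0,0,0,0,0,0]]]'
```

```text
time: 18.1
eef_pos: [0.4601, -0.3417, 0.0772]
ee_rot: [180.0, 0.0, 90.0]
wrist_force: [0.7, -0.0, 3.8]
opening: 0.0002
grip_force: 1.7
time: 18.48
eef_pos: [0.4601, -0.3417, 0.0761]
ee_rot: [180.0, 0.0, 90.0]
wrist_force: [1.2, 0.3, 3.7]
opening: 0.0002
grip_force: 2.0
```

```bash
python3 -m crank '[[[0,0,0.1,0,0,0],[0,0,0,0,0,0],[0,0,0,0,0,0]]]'
python3 -m crank '[[[0,0,0.1,0,0,0],[0,0,0,0,0,0],[0,0,0,0,0,0]]]'
```

```text
time: 18.85
eef_pos: [0.4601, -0.3417, 0.0751]
ee_rot: [180.0, 0.0, 90.0]
wrist_force: [0.9, -0.7, 5.2]
opening: 0.0005
grip_force: 2.3
time: 19.23
eef_pos: [0.4601, -0.3417, 0.0747]
ee_rot: [180.0, 0.0, 90.0]
wrist_force: [0.1, 0.4, 10.3]
opening: -0.0005
grip_force: 5.3
```

The force jumped past the 5 N spring load to 10 N and the travel stalled, so the button is fully down. I'll draw back.

```bash
python3 -m crank '[[[0,0,-0.5,0,0,0],[0,0,-1,0,0,0],[0,0,-2,0,0,0],[0,0,-2,0,0,0],[0,0,-2,0,0,0],[0,0,-2,0,0,0],[0,0,-2,0,0,0],[0,0,-2,0,0,0],[0,0,-1,0,0,0],[0,0,0,0,0,0],[0,0,0,0,0,0],[0,0,0,0,0,0]]]'
python3 - <<'E'
from h import *
from bench import arm
print(arm.get_state()['wrist_force'])
f=optics.grab_frame('scene');g=cv2.imread('pics/scene0.png')
cv2.imwrite('pics/s5.png',np.hstack([g[130:300,90:440],f[130:300,90:440]]))
E
```

```text
time: 20.72
eef_pos: [0.4595, -0.3411, 0.218]
ee_rot: [-179.9, -0.1, 90.0]
wrist_force: [0.5, -0.7, 0.2]
opening: 0.0
grip_force: 0.0
[ 0.50501157 -0.67083514  0.16389635]
```

View pics/s5.png

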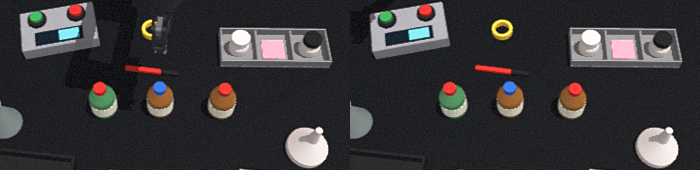

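The before and after crops match: everything is in place, the green button at (386,18) is up again, and the arm is clear.

```bash
python3 -c "
from bench import workorder
print(workorder.sign_off())"
```

```text
the job is handed in; nothing more can be done
None
```

The job is handed in: I pointed at the red-capped amber bottle and then the pink card for about 2 s each, pressed the green button right down and let it come up, and drew the arm back clear; nothing looks moved in the before-and-after picture, though the sign-off gave no verdict.

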